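# Switch on the battery isolator of a cordless parcel scale

## Robot

A 6-joint arm with a two-finger parallel gripper is mounted at the origin on a cart in front of the work surface, level with it; the furniture and walls round the work are solid. World frame = base frame: x ahead of the robot, y to its left, z up, the work surface at z = 0. Lengths are in m, angles in rad, forces in N, time in s.
With the tool pointing down it reaches from about 0.35 to 0.975 m from the base axis. Payload 4.9 kg.
Tool frame: the origin (TCP) lies on the front face of the gripper's body, between the roots of the fingers; the fingertips stand ctrl.finger_overhang ahead of it and the grasp point (between the pads) lies 54 mm ahead of it (ctrl.finger_overhang is the distance from the TCP to the fingertips, in m); z points along the fingers, y is the line along which they close (so a half turn about z gives the same grasp; the last joint's range is limited). The gripper opens to 85 mm and grips with 20 to 120 N. Pads are 22 mm wide; open, the fingers measure 114 mm over their backs; the gripper's body (76 mm by 85 mm) begins 54 mm behind the grasp point. The pads swing forward as they close: fully open they stand 13 mm farther back than shut.
Start: joints at [1.05, 0.053, 1.613, -0, 1.476, -0.119], TCP at [0.244, 0.575, 0.304] pointing down, gripper open.
Joint ranges: [-3.01, 3.01], [-1.01, 2.22], [0.06, 2.58], [-1.02, 4.17], [0.09, 2.62], [-3.14, 3.14]. Speed limits (rad/s): [2.57, 2.57, 3.14, 3.14, 3.14, 3.14].

## Interface

Orientations are given as a rotation vector (axis times angle).
In Python, from station import ctrl, vision gives the robot as it stands. The module is installed in compiled form; this text tells all that it offers.
- The arm moves only by the tool drive_tool, never from a script. Its argument "rows" is a list of rows, each a list of 2 entries, a list of its own where there are three numbers: the shift along the tool's x, y, z in m, then the turn about the tool's z in rad. A call has 1 to 10 rows; each row shifts and turns the commanded pose from where the row before left it, along the tool's axes as they then stand; what a row does not reach is not made up. A row lasts 1/10 s, in which the tool goes at most 50 mm and 8.59 degrees, less where a joint would pass 70% of its speed; a pose out of reach is approached as far as the arm can. A call with a gripper value outside its range is refused whole. "jaw" is the closure, from 0 (fully open) to 1 (shut), set as the call begins (left out, the last holds). The fingers move at their own pace and stop on an object; "grip_force" is the grip in N (left out, the last holds). Time passes only in rows, so rows that do not move let the fingers close. It gives the time, the measured TCP pose, the force, the opening and the grip force at its end, in the units of the state.
- ctrl.get_obs(): the state, without advancing time (a new reading comes with each control period).
- vision.get_image(name): name is "scene" or "top" or "wrist"; returns a dict with "image" (480x640x3 uint8, blue, green, red), "vertical_fov" (degrees; the focal length in pixels is half the picture's height over the tangent of half this angle, whatever the lens; pixels are square), "cx", "cy" (the principal point, pixels), "R" (3x3) and "t" (3): a world point X has camera coordinates R X + t. Camera axes: x right, y down, z forward; pixel columns grow to the right and rows downward; lengths in m; the calibration is good to about 2 mm. A picture is of the moment at which its call begins. There is no depth.
- ctrl.finish_job(): hands the job in; it is judged then, once.
The state is a dict: "t": time; "q": joint angles; "dq": joint speeds; "effort": joint torques, N m; "tool_pos": TCP position; "tool_rot": TCP orientation; "contact_force": force on the tool from outside, world axes, zero at the start; "wrist_torque": the same for the moment, N m; "opening": finger opening in m; "grip_force": force on a finger pad.
Only numpy, scipy, OpenCV 4.12 (cv2) and the standard library are available. Lean on these libraries where they do the work, as an engineer would, in place of code of your own. Each camera call takes 0.05 s, during which the arm holds its last target. There are 200 camera calls.

## Task

The cordless parcel scale on the bench is dead because the isolator switch in its battery tray is off. Press the blue release on top of the scale so that the tray pops out of its side, flip the white toggle in the tray over towards the green dot until it snaps across, then push the tray back in until it clicks and stays shut. Leave the other things on the bench where they are.

Things in the scene. Friction and masses are not known exactly. Their poses are not given: they have to be found in the camera images.
- scale: Grey parcel scale, fixed, 200 (x) x 220 (y) x 82 mm high. Origin on the bench under its centre; x to its back, y to its left, z up. Case top z = 68; steel weighing plate, top z = 82, over x = -45..95, y = -45..105. Front: sloping panel with green display. The release is on the bare strip of the top along the right side; the battery tray comes out of the right face (y = -110), along -y.
- release (a joint): The blue release button: 0 up, 0.006 m fully pressed (straight down). About 2 N starts it, 4 N holds it at the bottom; the tray is let go after about 4 mm. Springs back up when let go; dips for a moment as the tray is pushed home.
- release_top (a point): Centre of the top of the blue button, 79 mm above the bench, at scale x = 20, y = -83 mm. The button is 30 mm (scale x) by 20 mm; its centre is 38 mm from the weighing plate's edge. Rides with the button.
- battery_tray (a joint): How far the tray stands out, m: 0 home and latched, 0.08 fully out at its stop. A spring pushes it out with 4 N (home) to 2.4 N (out). Pushing it to about 0 or just past (stop at -0.003) latches it and takes about 8 N; it then stays within 2 mm of 0. If not latched it comes out again.
- tray_front (a point): Centre of the outer face of the tray's front plate: 106 mm wide (scale x), 44 mm high (13 to 57 mm above the bench), 8 mm thick. 35 mm above the bench, at scale x = 20 mm, y = -114.5 mm home, -194.5 mm out. Axes are the scale's: push home along +y. Moves with the tray.
- isolator (a joint): White toggle bat, rad: 0 off, leaning to the red dot (scale -x, its front); 0.8 on, leaning to the green dot (scale +x, its back). Upright at 0.4; past that it snaps over by itself. About 2 N sideways at the tip (more lower down) moves it. It swings about an axis along the scale's y, so flipping does not shift the tray.
- bat_pivot (a point): Toggle pivot, 26 mm above the bench, 41 mm behind the tray front's outer face. Bat 30 mm long, 5 (foot) to 8 mm (tip) thick; nut and bush 16 mm across, 26.5 mm above the bench. Tray out: 33 mm from the bat to the front plate, 33 to the blue battery pack (43 mm high), 43 to the scale's side face; 48 mm in x to the tray walls (28 mm high). Axes are the scale's.
- bat_tip (a point): End of the toggle bat, 30 mm from the pivot: 12 mm to the front (red) or back (green) of the pivot and about 54 mm above the bench. When the tray is shut it is hidden inside the scale.
- tape_gun: Lime-green and black tape gun with a brown roll, 182 by 169 by 54 mm, lying to the left of the scale; loose, to be left alone. Origin at its underside.
- tape_roll: Roll of brown packing tape, 101 mm across, 49 mm high, near the right edge of the bench; loose, to be left alone. Origin at its underside.

How it is judged:
By the outcome, as a careful person would: the job done as asked, in the order asked, and still so for the second after the job is handed in, with the robot touching nothing.
It also fails if it takes over 42 s, if anything falls off the work surface, if the arm or the gripper's body presses on something with over 40 N, if the wrist force passes 120 N, or if a joint passes its speed limit or range.

## Working session

There is one attempt and no reset: what is moved stays moved. The work goes in short steps, Python scripts to look and compute and a tool call to move; the robot and the scene stay as the last step left them, time stands still between calls to the robot, and variables do not carry over. Pictures are saved under pics/ and viewed, at most 10 in all, crops included, and the job is handed in when it is done.

Besides the shell and the picture viewer there is one more tool, called in YAML: its name, and indented under it one key for each argument. drive_tool: Moves the arm, as the interface text tells. Its arguments: {"type":"object","properties":{"rows":{"type":"array","items":{"type":"array"}},"jaw":{"type":"number"},"grip_force":{"type":"number"}},"required":["rows"]}

```bash
mkdir -p pics
cat > h.py <<'E'
import numpy as np,cv2
from station import ctrl,vision
def snap(n,f):
    d=vision.get_image(n); cv2.imwrite('pics/'+f,d['image']); return d
def foc(d): return d['image'].shape[0]/2/np.tan(np.radians(d['vertical_fov'])/2)
def ray(d,u,v,z):
    f=foc(d); R=np.array(d['R']);t=np.array(d['t'])
    c=-R.T@t; w=R.T@np.array([(u-d['cx'])/f,(v-d['cy'])/f,1]); return c+w*(z-c[2])/w[2]
def proj(d,X):
    p=np.array(d['R'])@np.array(X)+np.array(d['t']);f=foc(d);return f*p[0]/p[2]+d['cx'],f*p[1]/p[2]+d['cy']
E
python3 - <<'E'
from h import *
a=snap('scene','s0.png');b=snap('top','t0.png')
cv2.imwrite('pics/st0.png',cv2.resize(np.vstack([a['image'],b['image']]),(450,600*1)) if 0 else np.hstack([cv2.resize(a['image'],(400,300)),cv2.resize(b['image'],(400,300))]))
for d in(a,b): 
    print(-np.array(d['R']).T@d['t'],foc(d))
    h=cv2.cvtColor(d['image'],cv2.COLOR_BGR2HSV); m=cv2.inRange(h,(95,120,60),(125,255,255))
    n,l,s,c=cv2.connectedComponentsWithStats(m)
    for i in range(1,n):
        if s[i,4]>20: print(s[i],c[i],ray(d,*c[i],.079))
print(ctrl.get_obs(),ctrl.finger_overhang)
E
```

```text
[-0.36595284  1.22657051  0.75060324] 570.4194022549332
[ 480    0   88   36 1196] [508.78846154  12.31020067] [ 3.01509611 -6.12071344  0.079     ]
[ 351   21  128   52 3489] [397.93809114  42.69274864] [ 2.45602216 -2.89049598  0.079     ]
[ 540   43  100   40 2226] [604.10691824  66.26549865] [ 0.83625633 -2.96619977  0.079     ]
[  347   105   289   101 15277] [503.78922563 151.508935  ] [ 0.50009563 -0.7880362   0.079     ]
[247 159  28  46 715] [259.51748252 185.9958042 ] [0.91480655 0.08252176 0.079     ]
[358 208  33   4  65] [375.58461538 209.44615385] [ 0.52948928 -0.0207386   0.079     ]
[ 419  214  106   91 4166] [460.96567451 260.29380701] [0.18965253 0.08465031 0.079     ]
[ 104  237   69  108 1282] [135.57644306 290.18642746] [0.65315742 0.69480684 0.079     ]
[582 261  58  67 830] [617.81204819 295.23614458] [-0.14735546 -0.00771717  0.079     ]
[ 110  274   85  139 2959] [145.98141264 337.91111862] [0.48479607 0.77751089 0.079     ]
[  43  382   42   54 1104] [ 64.76449275 411.89039855] [0.40935477 0.97788653 0.079     ]
[128 399  27  40 466] [141.8304721  415.791845
[... 873 characters left out ...]
 -0.4669854   0.079     ]
{'t': 0.1, 'q': array([ 1.04996165e+00,  5.33281979e-02,  1.61417453e+00, -4.41137370e-06,
        1.47604145e+00, -1.19018479e-01]), 'dq': array([-0.00078991, -0.00160917, -0.00236916,  0.0001957 ,  0.00017217,
        0.00129558]), 'effort': array([ 2.21476403e-04, -3.94910109e+01, -3.71362638e+01, -9.41567669e-05,
        3.94547664e-03,  2.56882379e-05]), 'tool_pos': array([0.24422101, 0.57482902, 0.30275202]), 'tool_rot': array([-6.2681130e-01, -3.0778034e+00,  2.9115076e-03]), 'contact_force': array([-0.82578459, -0.29188503, -0.39645996]), 'wrist_torque': array([-0.03914941, -0.02458538,  0.02664461]), 'grip_force': 0.0, 'opening': 0.08530303965745024} 0.0726
```

View pics/t0.png

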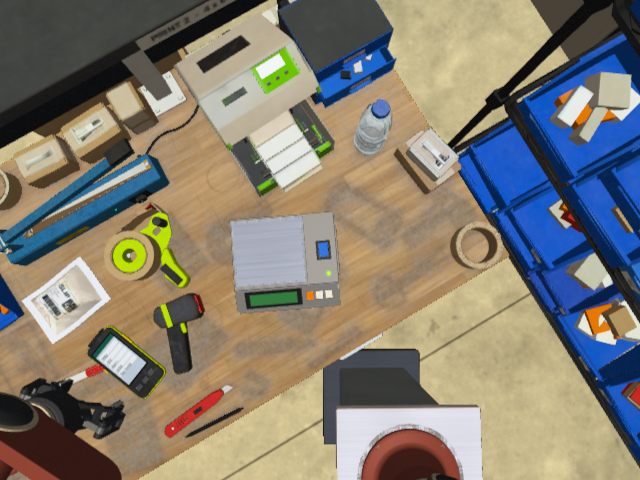

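View pics/s0.png

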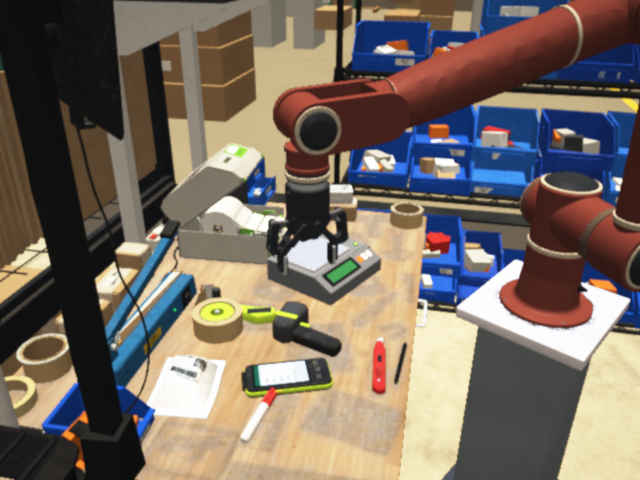

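The top view shows the scale centred near pixel (287,262), with the blue button at (323,249), the display at (273,298), the roll at (476,245) and the tape gun at (140,250). The scene view agrees. Next I'll get the scale's yaw.

```bash
cat > frame.py <<'E'
from h import *
def TL(p,yaw,c):  # scale->world
    R=np.array([[np.cos(yaw),-np.sin(yaw)],[np.sin(yaw),np.cos(yaw)]]); return R@np.array(p)+c
E
python3 - <<'E'
from h import *
d=vision.get_image('top'); im=cv2.imread('pics/t0.png'); h=cv2.cvtColor(im,cv2.COLOR_BGR2HSV)
for nm,lo,hi,z in (('btn',(95,120,60),(125,255,255),.079),('disp',(50,100,40),(85,255,160),.055)):
    m=cv2.inRange(h,lo,hi); k=np.zeros_like(m);k[205:315,225:345]=m[205:315,225:345]
    n,l,s,c=cv2.connectedComponentsWithStats(k); i=1+np.argmax(s[1:,4]); print(nm,s[i],c[i],ray(d,*c[i],z))
    ys,xs=np.nonzero(l==i); P=np.array([ray(d,x,y,z)[:2] for x,y in zip(xs,ys)])
    (cx,cy),wh,a=cv2.minAreaRect((P*1000).astype(np.float32)); print(cx,cy,wh,a)
    w,v=np.linalg.eigh(np.cov(P.T)); v=v[:,1]; print('major dir deg',np.degrees(np.arctan2(v[1],v[0])))
# plate edges / case right edge by gradients
g=cv2.cvtColor(im,cv2.COLOR_BGR2GRAY)
for z,ro,co in((.068,(225,295),(328,348)),(.082,(225,280),(298,314)),(.082,(230,280),(225,240))):
    e=[]
    for r in range(*ro):
        gr=np.abs(np.diff(g[r,co[0]:co[1]].astype(int))); e.append((co[0]+np.argmax(gr)+.5,r))
    P=np.array([ray(d,*p,z)[:2] for p in e]); l=cv2.fitLine((P*1000).astype(np.float32),cv2.DIST_HUBER,0,.01,.01).ravel(); print(z,np.degrees(np.arctan2(l[1],l[0])),l[2:])
E
```

```text
btn [318 242  11  15 138] [322.96376812 249.07246377] [0.49945596 0.18534082 0.079     ]
499.52392578125 185.35769653320312 (30.470293045043945, 19.111236572265625) 4.6504645347595215
major dir deg -175.82465181065817
disp [249 291  49  16 555] [273.26126126 298.35135135] [0.39706323 0.29129764 0.055     ]
397.2469787597656 291.53570556640625 (24.761444091796875, 101.57100677490234) 4.462235927581787
major dir deg 94.20480225735469
0.068 3.2465315 [480.76102 158.97777]
0.082 4.137282 [496.68555 224.27953]
0.082 3.4697134 [484.0363 373.2969]
```

drive_tool:
  rows:
    - [[0,0,0],-0.12]
    - [[0,0,0],-0.12]
    - [[0,0,0],-0.12]
    - [[0,0,0],-0.111]
    - [[-0.018,-0.032,0],0]
    - [[-0.018,-0.032,0],0]
    - [[-0.018,-0.032,0],0]
    - [[-0.018,-0.032,0],0]
    - [[-0.018,-0.032,0],0]
    - [[-0.018,-0.032,0],0]
  jaw: 1

```text
t: 1.15
tool_pos: [0.3659, 0.3898, 0.3036]
tool_rot: [0.109, -3.139, 0.0]
contact_force: [-0.4, -0.5, 0.5]
opening: -0.0
grip_force: 0.0
```

drive_tool:
  rows:
    - [[-0.018,-0.032,0],0]
    - [[-0.018,-0.032,0],0]
    - [[-0.018,-0.032,0],0]
    - [[-0.018,-0.032,0],0]
    - [[-0.018,-0.032,0],0]
    - [[-0.018,-0.032,0.02],0]
    - [[0,0,0.03],0]
    - [[0,0,0.02],0]
    - [[0,0,0],0]
    - [[0,0,0],0]

```text
t: 2.15
tool_pos: [0.4863, 0.2071, 0.2338]
tool_rot: [0.109, -3.139, 0.0]
contact_force: [1.4, 0.6, -0.0]
opening: -0.0002
grip_force: 0.0
```

```bash
cat > st.py <<'E'
from h import *
from scipy.spatial.transform import Rotation as Ro
o=ctrl.get_obs(); R=Ro.from_rotvec(o['tool_rot']).as_matrix()
def dl(w): return np.round(R.T@(np.array(w)-o['tool_pos']),4)
print(o['t'],o['tool_pos'],o['contact_force'],o['opening'],ctrl.finger_overhang, 'yaw x',np.degrees(np.arctan2(R[1,0],R[0,0])),R[:,2])
E
python3 - <<'E'
from st import *
print(dl([.4995,.1855,.079+.0726]))
E
```

```text
2.15 [0.48630192 0.20705784 0.23384559] [ 1.44687028  0.64299543 -0.0077556 ] -0.0001752032910930855 0.0726 yaw x -176.03184564710543 [-7.99124696e-04 -1.95626531e-04 -9.99999662e-01]
[-0.0117 -0.0224  0.0822]
```

drive_tool:
  rows:
    - [[-0.0115,-0.0225,0.03],0]
    - [[0,0,0.03],0]
    - [[0,0,0.012],0]
    - [[0,0,0.006],0]
    - [[0,0,0.005],0]
    - [[0,0,0.005],0]
    - [[0,0,0],0]
    - [[0,0,0],0]

```text
t: 2.95
tool_pos: [0.5002, 0.1859, 0.1473]
tool_rot: [-0.109, 3.137, 0.001]
contact_force: [0.1, 0.4, 2.6]
opening: 0.0001
grip_force: 1.4
```

drive_tool:
  rows:
    - [[0,0,0.002],0]
    - [[0,0,0],0]
    - [[0,0,0],0]
    - [[0,0,0],0]

```text
t: 3.35
tool_pos: [0.5003, 0.1859, 0.1451]
tool_rot: [-0.109, 3.137, 0.002]
contact_force: [-0.2, 2.1, 5.6]
opening: 0.0
grip_force: 2.6
```

drive_tool:
  rows:
    - [[0,0,-0.02],0]
    - [[0,0,-0.04],0]
    - [[0,0.03,-0.04],0]
    - [[0,0.04,0],0]
    - [[0,0.04,0],0]
    - [[0,0.04,0],0]
    - [[0,0,0],0]

```text
t: 4.05
tool_pos: [0.4882, 0.3384, 0.2435]
tool_rot: [0.116, -3.139, -0.001]
contact_force: [0.3, -0.7, -0.2]
opening: -0.0002
grip_force: 0.0
```

Run:
```python
from h import *
d=snap('top','t1.png'); w=snap('wrist','w1.png'); im=d['image']
cv2.imwrite('pics/t1c.png',cv2.resize(im[180:330,220:420],(800,600),interpolation=cv2.INTER_CUBIC))
```

```text
(no output)
```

View pics/t1c.png

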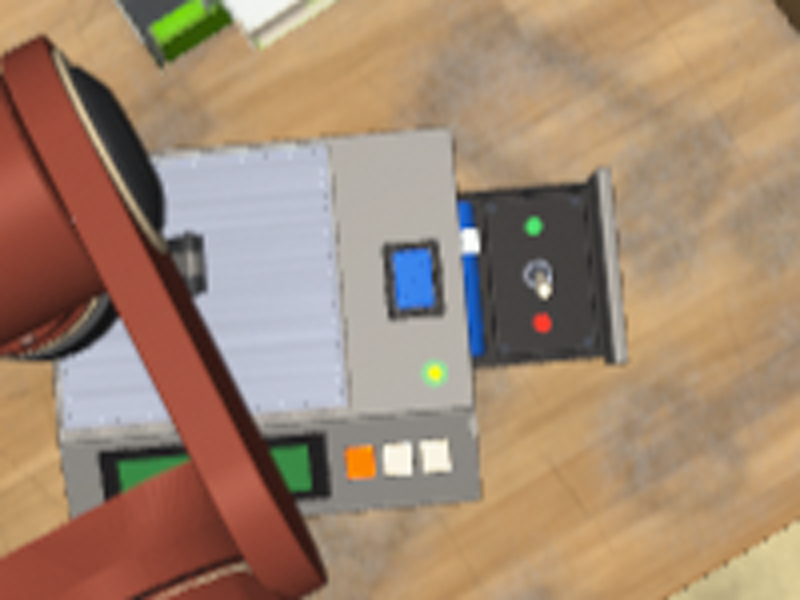

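The tray is out. In the crop, the bat's pivot is at (537,272), its tip at (542,288), the green dot at (533,226), the red dot at (542,323) and the front plate's outer edge at x≈620.

Run:
```python
from st import *
d=vision.get_image('top'); f=lambda u,v,z: print(u,v,ray(d,220+u/4-.5*0,180+v/4,z))
f(537,272,.028); f(542,290,.054); f(533,226,.02); f(542,323,.02); f(602,170,.057);f(622,360,.057)
x=np.array([np.cos(np.radians(4)),np.sin(np.radians(4))]);y=np.array([-x[1],x[0]])
b=np.array([.4995,.1855]); p=b-.0705*y; print('pivot',p)
print('start',dl([*(p-.045*x),.04+.0726]), 'push', dl([*(b-(.1115+.035)*y),.1]))
```

```text
4.15 [0.48863302 0.33539906 0.24310217] [-0.72091203 -0.3750336  -0.59052851] 1.8171674564216042e-05 0.0726 yaw x -175.93823212180573 [-8.93949319e-04 -1.37664504e-03 -9.99998653e-01]
537 272 [0.50466851 0.11560245 0.028     ]
542 290 [0.49322273 0.11527013 0.054     ]
533 226 [0.53085944 0.11679127 0.02      ]
542 323 [0.47688654 0.11254307 0.02      ]
602 170 [0.55733871 0.08238723 0.057     ]
622 360 [0.45538578 0.07341623 0.057     ]
pivot [0.50441783 0.11517173]
start [ 0.0447 -0.2206  0.1308] push [-2.000e-04 -2.966e-01  1.435e-01]
```

drive_tool:
  rows:
    - [[0.0085,-0.037,0],0]
    - [[0.009,-0.037,0],0]
    - [[0.009,-0.037,0],0]
    - [[0.009,-0.037,0],0]
    - [[0.009,-0.0365,0],0]
    - [[0,-0.036,0.02],0]
    - [[0,0,0.03],0]
    - [[0,0,0.03],0]
    - [[0,0,0.03],0]
    - [[0,0,0],0]

```text
t: 5.2
tool_pos: [0.4564, 0.1104, 0.1292]
tool_rot: [0.105, -3.13, 0.001]
contact_force: [-0.3, 0.7, -0.5]
opening: -0.0004
grip_force: 0.0
```

Run:
```python
from st import *
print(dl([.4595,.112,.1126]))
```

```text
5.2 [0.45643597 0.11036768 0.12924312] [-0.34470334  0.68109815 -0.47124628] -0.00044184544246319565 0.0726 yaw x -176.1672877648945 [-0.00961837 -0.00119651 -0.99995303]
[-0.0033  0.0014  0.0166]
```

drive_tool:
  rows:
    - [[0,0.001,0.0165],0]
    - [[-0.007,0,0],0]
    - [[-0.007,0,0],0]
    - [[-0.006,0,0],0]
    - [[-0.006,0,0],0]
    - [[-0.006,0,0],0]
    - [[-0.006,0,0],0]
    - [[-0.005,0,0],0]
    - [[0,0,0],0]
    - [[0,0,0],0]

```text
t: 6.2
tool_pos: [0.4993, 0.1159, 0.1171]
tool_rot: [0.109, -3.126, 0.002]
contact_force: [-19.5, -1.8, 17.1]
opening: -0.0002
grip_force: 11.8
```

drive_tool:
  rows:
    - [[0.01,0,0],0]
    - [[0.015,0,0],0]
    - [[0.005,0,-0.02],0]
    - [[0,0,-0.04],0]
    - [[0,-0.03,-0.03],0]
    - [[0,-0.045,0],0]
    - [[0,-0.035,0],0]
    - [[0,0,0],0]

```text
t: 7.0
tool_pos: [0.4813, 0.0012, 0.2083]
tool_rot: [-0.101, 3.137, -0.002]
contact_force: [-1.3, 0.4, -0.5]
opening: -0.0002
grip_force: 0.0
```

Run:
```python
from st import *
d=snap('top','t2.png'); im=d['image']
cv2.imwrite('pics/t2c.png',cv2.resize(im[180:330,220:420],(800,600),interpolation=cv2.INTER_CUBIC))
```

```text
7.0 [0.48132141 0.00115509 0.20830131] [-1.28156076  0.40819453 -0.48281425] -0.0001520227690922741 0.0726 yaw x -176.2982499475308 [ 0.00268312 -0.00143855 -0.99999537]
```

View pics/t2c.png

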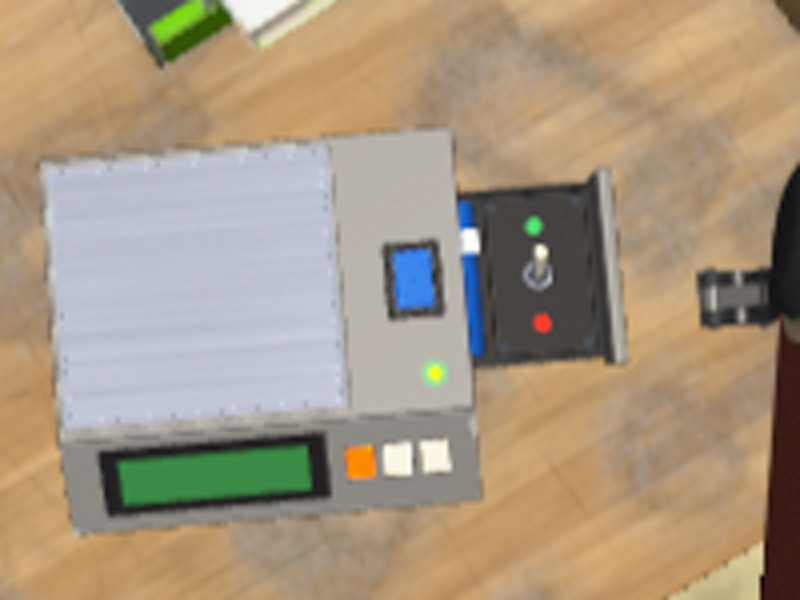

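The bat now leans to the green dot: its tip is at crop (540,250). Next I'll line up in front of the plate and push.

drive_tool:
  rows:
    - [[-0.031,0,0],0]
    - [[0,0,0.035],0]
    - [[0,0,0.04],0]
    - [[0,0,0.033],0]
    - [[0,0.02,0],0]
    - [[0,0.02,0],0]
    - [[0,0.01,0],0]
    - [[0,0,0],0]
    - [[0,0,0],0]

```text
t: 7.95
tool_pos: [0.5082, 0.0565, 0.0997]
tool_rot: [-0.111, 3.139, -0.001]
contact_force: [-0.5, -0.1, 0.6]
opening: -0.0002
grip_force: 0.0
```

Run:
```python
from st import *
x=np.array([np.cos(np.radians(4)),np.sin(np.radians(4))]);y=np.array([-x[1],x[0]])
b=np.array([.4995,.1855]); print(dl([*(b-(.0315+.0145)*y),.1006]))
```

```text
7.95 [0.50817234 0.05651806 0.09970656] [-0.49367186 -0.14095122  0.62534118] -0.00021429602681708487 0.0726 yaw x -175.96346641534487 [ 7.83280014e-04 -3.08871484e-04 -9.99999646e-01]
[-0.0004  0.0833 -0.0009]
```

drive_tool:
  rows:
    - [[0,0.012,0],0]
    - [[0,0.012,0],0]
    - [[0,0.012,0],0]
    - [[0,0.012,0],0]
    - [[0,0.012,0],0]
    - [[0,0.01,0],0]
    - [[0,0.006,0],0]
    - [[0,0.004,0],0]
    - [[0,0,0],0]
    - [[0,0,0],0]

```text
t: 8.95
tool_pos: [0.5025, 0.1358, 0.0997]
tool_rot: [0.109, -3.14, 0.001]
contact_force: [-0.5, -5.2, 3.0]
opening: -0.0001
grip_force: 2.4
```

drive_tool:
  rows:
    - [[0,0.002,0],0]
    - [[0,0.002,0],0]
    - [[0,0,0],0]
    - [[0,0,0],0]

```text
t: 9.35
tool_pos: [0.5022, 0.1396, 0.0998]
tool_rot: [0.108, -3.14, 0.001]
contact_force: [-0.8, -5.5, 3.1]
opening: 0.0001
grip_force: 2.5
```

drive_tool:
  rows:
    - [[0,0.002,0],0]
    - [[0,0.001,0],0]
    - [[0,0,0],0]
    - [[0,0,0],0]

```text
t: 9.75
tool_pos: [0.5022, 0.1408, 0.0999]
tool_rot: [0.109, -3.139, 0.009]
contact_force: [-1.2, -14.5, 5.6]
opening: -0.0002
grip_force: 6.4
```

drive_tool:
  rows:
    - [[0,0.002,0],0]
    - [[0,0,0],0]
    - [[0,0,0],0]

```text
t: 10.05
tool_pos: [0.5023, 0.1417, 0.1002]
tool_rot: [0.11, -3.139, 0.013]
contact_force: [-2.8, -19.1, 6.8]
opening: -0.0
grip_force: 8.4
```

drive_tool:
  rows:
    - [[0,-0.006,0],0]
    - [[0,-0.02,0],0]
    - [[0,-0.04,0],0]
    - [[0,-0.04,0],0]
    - [[0,-0.03,-0.03],0]
    - [[0,0,-0.04],0]
    - [[0,0,-0.03],0]
    - [[0,0,0],0]
    - [[0,0,0],0]

```text
t: 10.95
tool_pos: [0.5115, 0.0097, 0.2]
tool_rot: [-0.109, 3.138, 0.001]
contact_force: [0.3, -0.5, -1.0]
opening: -0.0004
grip_force: 0.0
```

Run:
```python
from st import *
d=snap('top','t3.png'); im=d['image']
cv2.imwrite('pics/t3c.png',cv2.resize(im[180:330,220:420],(800,600),interpolation=cv2.INTER_CUBIC))
```

```text
10.95 [0.51154524 0.00972315 0.2000401 ] [ 0.2992176  -0.51888758 -1.02253756] -0.000407605157859191 0.0726 yaw x -176.0389027109036 [ 1.95214083e-03  9.34655285e-04 -9.99997658e-01]
```

View pics/t3c.png

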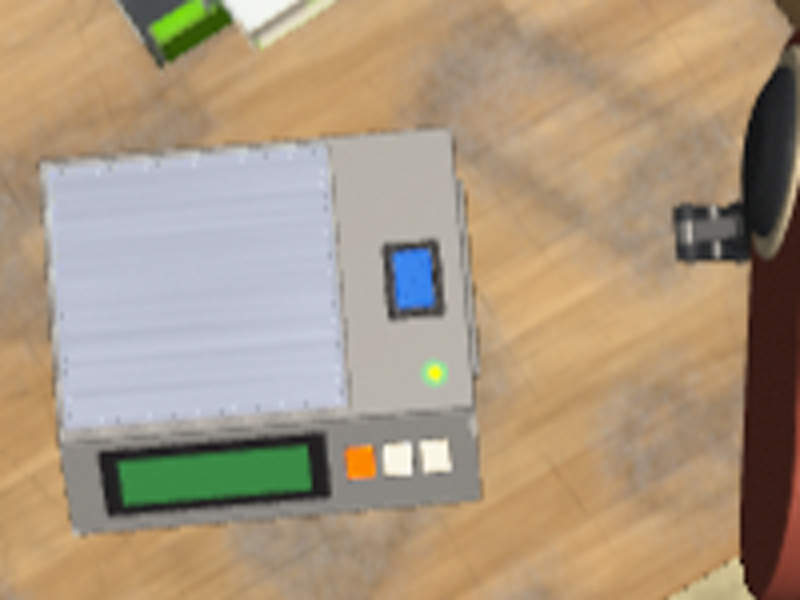

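View pics/t3.png

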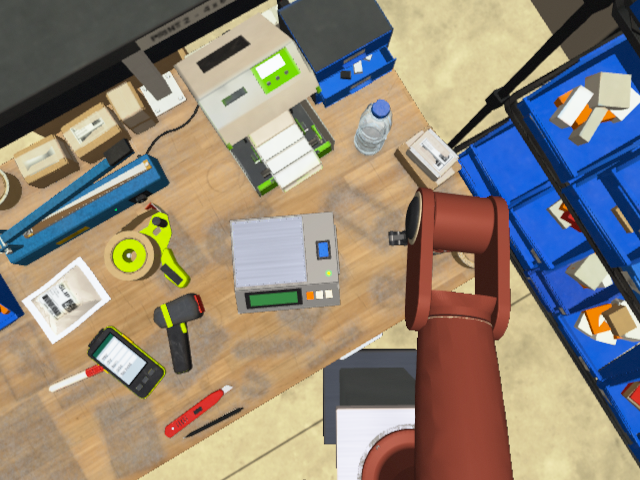

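The crop shows the tray shut nearly a second after I let go: only a thin rim stands out at crop x≈462–475. In the full view, the tape gun at (140,250) and the roll at (465,257) haven't moved.

```bash
python3 -c "
from station import ctrl
print(ctrl.finish_job())"
```

```text
the job is handed in; nothing more can be done
None
```

I popped the tray with the blue release, flipped the toggle over to the green dot, pushed the tray home, where it stayed shut once I let go, and handed the job in at about 11 s; nothing else on the bench was touched.

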